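# Click a filter cap home under its dust cover

### The arm

A 6-joint arm with a two-finger parallel gripper is mounted at the origin on the work surface. World frame = base frame: x ahead of the robot, y to its left, z up, the work surface at z = 0. Lengths are in mm, angles in rad, forces in N, time in s.
With the tool pointing down it reaches from about 350 to 775 mm from the base axis. Payload 7.3 kg.
Tool frame: the origin (TCP) lies between the finger pads; the fingertips stand 22 mm ahead of it and the grasp point (between the pads) lies 3 mm ahead of it; z points along the fingers, x is the direction in which the jaws open and shut, and the axes are right-handed (so a half turn about z gives the same grasp; the last joint's range is limited). The gripper opens to 92 mm and grips with 3 to 60 N. Pads are 19 mm wide; open, the fingers measure 130 mm over their backs; the gripper's body (75 mm by 190 mm) begins 47 mm behind the grasp point.
Start: joints at [-1.289, 0.342, 1.524, -0, 1.275, -0.146], TCP at [217.83, -477.695, 248.741] pointing down, gripper open.
Joint ranges: [-2.53, 2.53], [-0.77, 2.02], [0.04, 2.7], [-1, 4.14], [0.28, 2.66], [-3.11, 3.11]. Speed limits (rad/s): [2.57, 2.57, 3.14, 3.14, 3.14, 3.14].

### API

Orientations are given as [roll, pitch, yaw] about the fixed x, y, z axes, in that order (R = Rz(yaw) Ry(pitch) Rx(roll)).
In Python, from plant import * gives the robot as it stands. The module is installed in compiled form; this text tells all that it offers.
- The arm moves only by the shell command python3 -m handwheel 'ROWS' [OPENING]. ROWS is a JSON object of lists of equal length, an entry for each row: "translation": the shift along the world's x, y, z in units of 15 cm (1.0 is 15 cm), a list of three; "twist": the turn about the world's z in units of 90 degrees (1.0 is 90 degrees). In form: {"translation": [[tx, ty, tz], ...], "twist": [twist, ...]}. A call has exactly 8 rows; each row shifts and turns the pose as measured when the row begins; what a row does not reach is not made up. A row lasts 1/8 s, in which the tool goes at most 62.5 mm and 10.7 degrees, less where a joint would pass 70% of its speed; a pose out of reach is approached as far as the arm can. A call with a number of a shift or a turn outside -1 to 1 is refused whole. A call with a gripper value outside its range is refused whole. OPENING is the closure in counts, from 0 (fully open) to 255 (shut), set as the call begins (- or left out, the last holds). The fingers move at their own pace and stop on an object; the grip force is fixed at half the most. Time passes only in rows, so rows that do not move let the fingers close, or fill a call up. It gives the time, the measured TCP pose, the force and the opening at its end, in the units of the state.
- get_obs(): the state, without advancing time (a new reading comes with each control period).
- capture(name): name is "side" or "top"; returns a dict with "img" (400x640x3 uint8, red, green, blue), "vertical_fov" (degrees; the focal length in pixels is half the picture's height over the tangent of half this angle, whatever the lens; pixels are square), "cx", "cy" (the principal point, pixels), "world_from_camera" (4x4, takes a point from camera to world coordinates). Camera axes: x right, y up, looking along -z (the intrinsics and any distortion apply to the point x, -y, -z); pixel columns grow to the right and rows downward; lengths in mm; the calibration is good to about 2 mm. A picture is of the moment at which its call begins. There is no depth.
- close_job(): hands the job in, once; it reports no verdict.
Trained networks look in the newest picture that a camera, given by its name, has taken for a name from the list of things; names that differ only in an ending like _2 or _b are one class to them, and where a whole thing is asked for, a point or a joint stands for the part that bears it (a point fixed in the world has none). Each returns a list of dicts, best first, with "score" (0 to 1); they miss things now and then, are a little off and sometimes report something else, mostly with a low value. They report only what shows in the picture. A call takes as long as a camera call. They do not tell look-alikes from the thing itself.
- search_frame(camera, label): "position" ([x, y, z] in mm, in the coordinates of the camera as it stood for that picture, good to about 4 mm: the middle of the surface that is visible of it).
- spot_point(camera, label): "position" ([x, y, z] in mm, in the coordinates of the camera as it stood for that picture, good to about 4 mm: a listed point, or the origin of a listed thing).
The state is a dict: "time": time; "joint_positions": joint angles; "dq": joint speeds; "tau": joint torques, N m; "tool_pos": TCP position; "tcp_rot": TCP orientation; "contact_force": force on the tool from outside, world axes, zero at the start; "moment": the same for the moment, N m; "grip_width": finger opening in mm.
Only numpy, scipy, OpenCV 4.12 (cv2) and the standard library are available. Lean on these libraries where they do the work, as an engineer would, in place of code of your own. Each camera call takes 0.05 s, during which the arm holds its last target.

### The job

On the extraction unit, swing the pivoting dust cover aside so the filter port is clear, then take the flat-footed seating tool and press it squarely onto the middle of the loose cap until the cap clicks fully home below the port's rim; press the cap with nothing but this tool. Leave the cover open and the cap home, and stand the tool upright on the black rubber mat. Leave the two plaster models, the jar and the tamper where they stand.

Things in the scene. Friction and masses are not known exactly. Their poses are not given: they have to be found in the camera images.
- unit: White extraction unit, a fixed box 180 x 180 x 80 mm (top face at z = 80 mm). Origin at the centre of its underside; z up; its front (louvres, small knob) faces its own -x. The filter port on its top is at x = 10, y = 14 mm: an aluminium ring, outer diameter 60, bore 46, its upper rim at z = 88 mm.
- cap: Grey snap-in cap, a flat disc of diameter 44 mm in the port, sliding straight up and down. Origin at the centre of its top. At the start the top is 4 mm above the rim (92 mm in the unit's frame); home is 3 mm below it (85 mm), on a hard stop. It resists with up to about 12 N; 5 mm down it goes over centre, snaps the last 2 mm and stays. Released sooner, it springs back up.
- cover (a joint): Dust cover, a 4 mm steel plate turning level about one upright pin; its disc of diameter 64 mm is centred 64 mm from the pin. 0 = disc over the port; grows to 1.8 rad as it swings counter-clockwise (from above) towards the unit's front (-x). Starts at 0 to 0.35. Light friction (0.06 N m) keeps it where it is left. Beyond 0.9 rad the port is clear.
- cover_knob (a point): Middle of the black upright round knob on the cover (diameter 16, height 24 mm, standing on the plate), 86 mm from the pin and on the line from the pin through the disc's centre. The point is 12 mm above the plate's top; it moves with the cover.
- cover_pin (a point): On the axis of the cover's upright pin (unit's frame x = 10, y = -50 mm), fixed, at the height of the cover's upper face, 96 mm above the bench. The cover's underside is 4 mm lower, the pin's head 5 mm higher.
- seating_tool: Seating tool, loose, upright on the bench, about 0.2 kg, 94 mm tall, round: flat steel foot, diameter 38, height 10 mm; stem of diameter 20; steel collar of diameter 40 at 36 to 42 mm; black handle of diameter 24 from 42 to 94 mm. Origin at the centre of the foot's underside, z up the tool. The foot enters the port's bore with 4 mm to spare all round; more off-centre it catches on the rim.
- mat: Black rubber mat, fixed, 110 x 110 x 4 mm, lying on the bench; origin at the centre of its underside, sides along its x and y.
- tamper: Bystander, loose: a tamper 72 mm tall with a black handle of diameter 24 mm and a flared, cone-shaped steel base of diameter 52 mm, no collar. Origin at the centre of its underside.
- jar: Bystander, loose: white jar with a steel lid, diameter 54, height 70 mm. Origin at the centre of its underside.
- model_a: Bystander, loose: cream plaster dental model about 67 x 66 x 26 mm, on the far side of the bench. Origin at the centre of its underside.
- model_b: Bystander, loose: cream plaster dental model about 67 x 66 x 26 mm, at the right near side of the bench. Origin at the centre of its underside.
Mind the look-alikes: they are no part of the job. Leave any blue or purple look-alike of the seating_tool alone.

How it is judged (in metres and radians):
On the way, in this order (a step that is already met when the one before it is completed fails the run):
1. the dust cover is swung clear of the port (beyond 0.9 rad) with the cap still up (value of joint cover above 0.9 rad and z of cap in the frame of unit above 0.089 m), for 0.2 s.
2. the seating tool's foot presses on the cap (over 4 N), centred within 6 mm and upright within 0.1 rad, the cap not yet home (contact force between seating_tool and cap above 4 N and horizontal distance between seating_tool and cap below 0.006 m and angle between seating_tool's own z axis and vertical below 0.1 rad and z of cap in the frame of unit above 0.0865 m), for 0.02 s.
3. the cap is home with the seating tool still over it (within 6 mm) and upright (0.1 rad) (z of cap in the frame of unit below 0.0862 m and horizontal distance between seating_tool and cap below 0.006 m and angle between seating_tool's own z axis and vertical below 0.1 rad), for 0.05 s.
At the end, for the whole second after the job is handed in: The cap's top is home, within 1.2 mm of 3 mm below the rim; the cover is still open beyond 0.9 rad; the seating tool stands upright (within 0.1 rad) and at rest on the mat, its axis within 45 mm of the mat's centre along each side (z of cap in the frame of unit below 0.0862 m and value of joint cover above 0.9 rad and x of seating_tool in the frame of mat between -0.045 and 0.045 m and y of seating_tool in the frame of mat between -0.045 and 0.045 m and z of seating_tool in the frame of mat between 0.001 and 0.008 m and angle between seating_tool's own z axis and vertical below 0.1 rad and linear speed of seating_tool below 0.02 m/s); the robot touches nothing.
It fails at once if the robot itself presses on the cap (over 1 N) (contact force between any of the fingers, the arm and cap above 1 N).
It fails at once if a plaster model, the jar or the tamper is moved more than 30 mm or tipped (distance of any of tamper, jar, model_a, model_b from where it was at the start of the episode above 0.03 m or angle between any of tamper, jar, model_a, model_b's own z axis and vertical above 0.35 rad).
It also fails if it takes over 72 s, if anything falls off the work surface, if the arm or the gripper's body presses on something with over 40 N, if the wrist force passes 120 N, or if a joint passes its speed limit or range.

## Working session

There is one attempt and no reset: what is moved stays moved. The work goes in short steps, Python scripts to look and compute and a shell command to move; the robot and the scene stay as the last step left them, time stands still between calls to the robot, and variables do not carry over. Pictures are saved under pics/ and viewed, and the job is handed in when it is done.

```bash
mkdir -p pics; ls
cat > h.py <<'E'
from plant import *
import numpy as np, cv2
def cap(n,f):
    c=capture(n); cv2.imwrite('pics/'+f,c['img'][:,:,::-1]); return c
def w(c,p):
    T=np.array(c['world_from_camera']); return (T@np.r_[p,1])[:3]
def ray(c,u,v,z):
    f=200/np.tan(np.radians(c['vertical_fov'])/2)
    d=np.array([(u-c['cx'])/f,-(v-c['cy'])/f,-1]); T=np.array(c['world_from_camera'])
    d=T[:3,:3]@d; o=T[:3,3]; return o+d*(z-o[2])/d[2]
def pix(c,P):
    f=200/np.tan(np.radians(c['vertical_fov'])/2)
    q=np.linalg.inv(np.array(c['world_from_camera']))@np.r_[P,1]
    return c['cx']+f*q[0]/-q[2], c['cy']-f*q[1]/-q[2]
E
python3 - <<'E'
from h import *
o=get_obs(); print(o)
for n in ['top','side']:
    c=cap(n,n+'0.png'); print(n,{k:c[k] for k in c if k!='img'})
    for l in ['unit','cap','cover','seating_tool','mat','tamper','jar','model_a']:
        for r in search_frame(n,l)[:4]: 
            P=w(c,r['position']); print(' sf',l,round(r['score'],2),P.round(),np.round(pix(c,P)))
    for l in ['unit','cap','cover_knob','cover_pin','seating_tool','mat','tamper','jar','model_a']:
        for r in spot_point(n,l)[:4]: 
            P=w(c,r['position']); print(' sp',l,round(r['score'],2),P.round(),np.round(pix(c,P)))
print(get_obs()['time'])
E
```

```text
pics
{'time': 0.0, 'joint_positions': array([-1.28897960e+00,  3.42718461e-01,  1.52505621e+00, -1.80814161e-05,
        1.27540767e+00, -1.46032685e-01]), 'dq': array([-0.00036587,  0.00019695, -0.00048279,  0.00039329, -0.00050779,
        0.00060374]), 'tau': array([ 1.34039827e-03, -4.31235552e+01, -2.44218367e+01,  7.18832994e-02,
        5.57386153e-02, -1.29070804e-04]), 'tool_pos': array([ 217.71930749, -477.29319196,  248.03348061]), 'tcp_rot': array([-3.14137844e+00,  1.57528083e-03, -1.14294147e+00]), 'contact_force': array([ 0.96910125,  0.37814935, -0.31730572]), 'moment': array([-0.02976798,  0.02285817,  0.01472808]), 'grip_width': 91.52665583503914}
top {'vertical_fov': 54.035840107127775, 'cx': 322.3173606404056, 'cy': 202.86538750386822, 'world_from_camera': array([[ 1.97567872e-02,  9.92067642e-01, -1.24142914e-01,
         4.63139898e+02],
       [-9.99010855e-01,  2.45357305e-02,  3.70851571e-02,
         4.47151969e+01],
       [ 3.98369215e-02,  1.23287435e-01,  9.91571091e-01,
         1.07077181e+03],
       [ 0.00000000e+00,  0.00000000e+00,  0.00000000e+00,
[... 2173 characters left out ...]
_a 0.81 [774. 161.  23.] [246. 207.]
 sf model_a 0.74 [ 400. -288.   18.] [429. 183.]
 sp unit 0.76 [595. -94.   3.] [344. 193.]
 sp cap 0.26 [604. -56. 108.] [335. 172.]
 sp cover_knob 0.75 [599. -58. 108.] [336. 172.]
 sp cover_pin 0.88 [ 599. -142.   94.] [353. 163.]
 sp seating_tool 0.9 [546. 312.   1.] [267. 279.]
 sp seating_tool 0.8 [375. 245.  -2.] [333. 296.]
 sp seating_tool 0.67 [470. 371.  -2.] [273. 308.]
 sp seating_tool 0.54 [463. 288.  -2.] [296. 289.]
 sp mat 0.69 [472. 154.   2.] [326. 257.]
 sp tamper 0.51 [620. 140.  -0.] [289. 231.]
 sp jar 0.92 [641. 266.  -1.] [254. 253.]
 sp model_a 0.59 [ 401. -301.    0.] [430. 185.]
 sp model_a 0.57 [778. 151.   6.] [248. 209.]
1.8
```

View pics/top0.png

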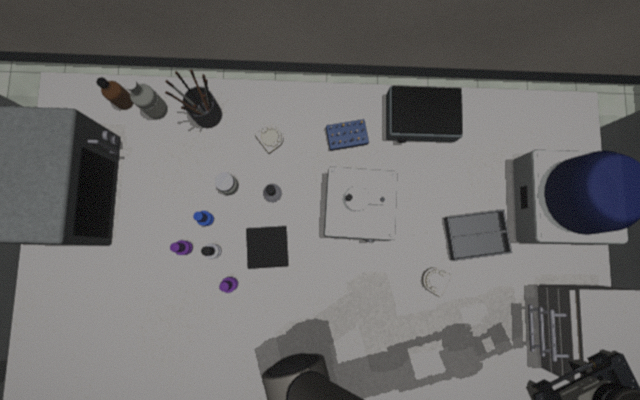

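View pics/side0.png

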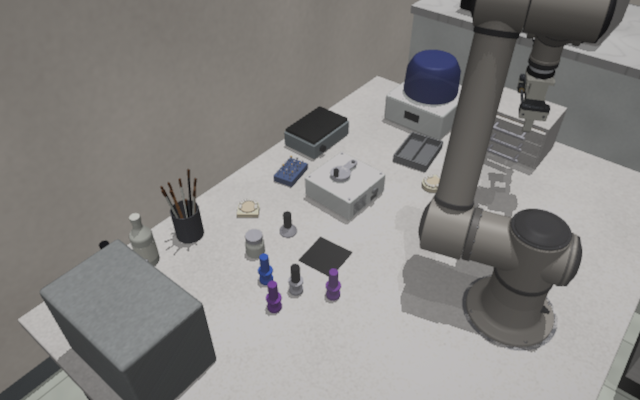

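Run:
```python
import cv2
a=cv2.imread('pics/side0.png')[230:330,230:370]; cv2.imwrite('pics/cropA.png',cv2.resize(a,None,fx=5,fy=5,interpolation=2))
a=cv2.imread('pics/side0.png')[120:230,270:400]; cv2.imwrite('pics/cropB.png',cv2.resize(a,None,fx=5,fy=5,interpolation=2))
```

```text
(no output)
```

View pics/cropA.png

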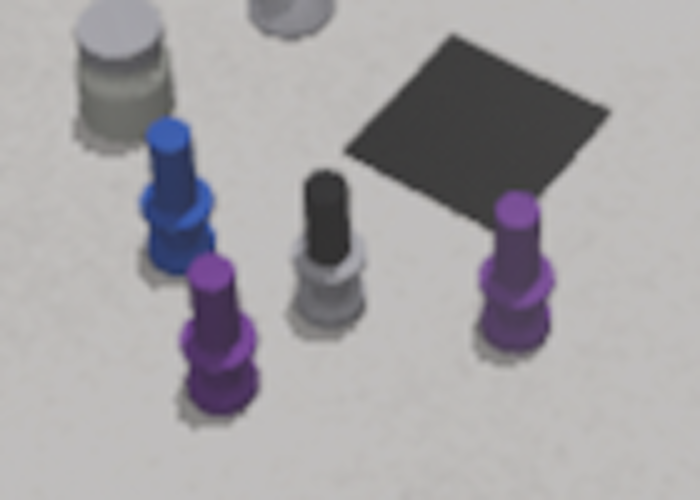

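View pics/cropB.png

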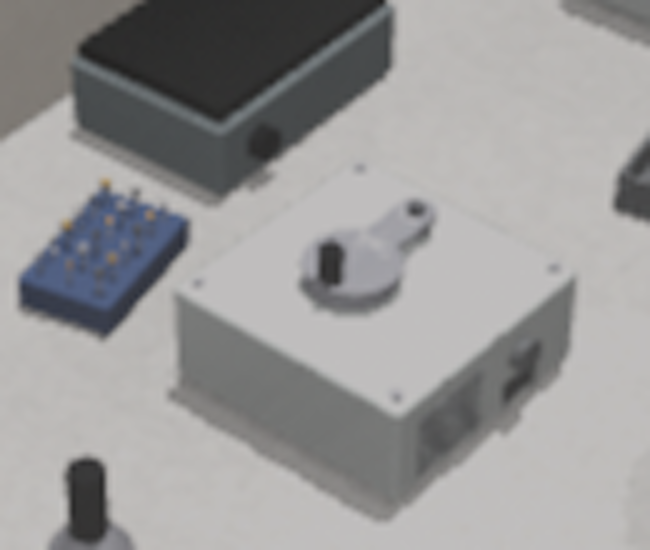

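The seating tool is the black-handled one with the steel collar, at top (210,251) and side (295,283). Things that could be mistaken for it:
- purple: side (273,302) and (334,289)
- blue: side (266,272)
- tamper, cone base and no collar: side (288,225)

The crop confirms the choice. Next I'll pin down the unit's pose.

Run:
```python
import cv2
a=cv2.imread('pics/top0.png')
cv2.imwrite('pics/cropC.png',cv2.resize(a[155:255,310:410],None,fx=6,fy=6,interpolation=2))
cv2.imwrite('pics/cropD.png',cv2.resize(a[200:300,160:300],None,fx=5,fy=5,interpolation=2))
```

```text
(no output)
```

View pics/cropC.png

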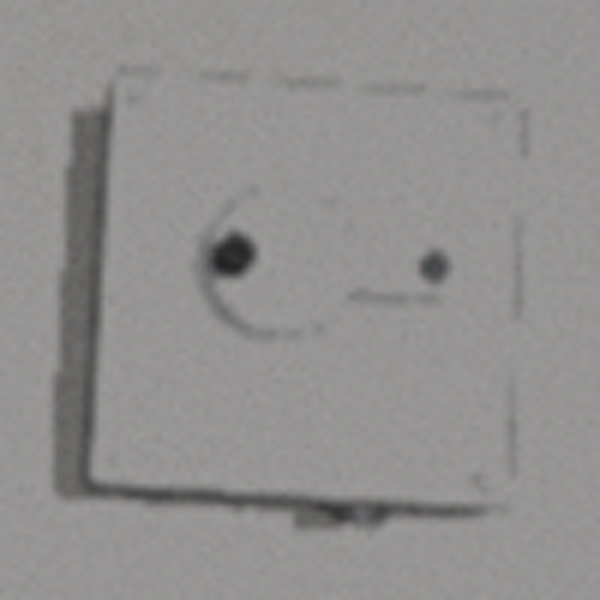

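View pics/cropD.png

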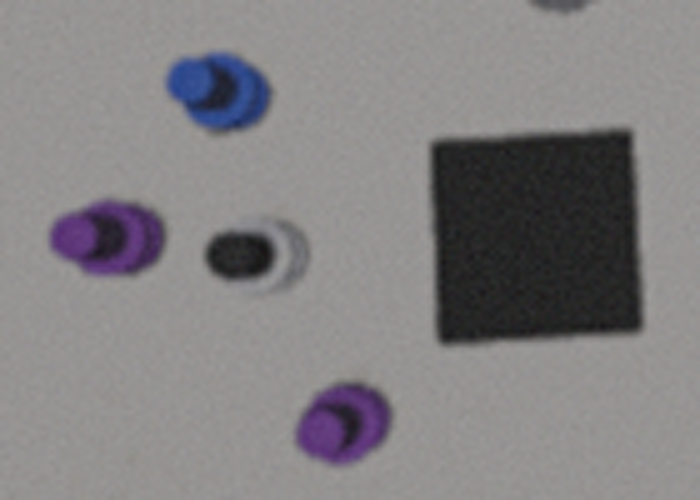

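Run:
```python
from h import *
t=capture('top'); s=capture('side')
print(np.array([ray(t,*p,80) for p in [(329.2,167.5),(325.3,236.2),(397,171.7),(395.3,239.7)]]).round(1))
# side top-face corners from cropB: (175,293),(362,165),(578,272),(398,408)
print(np.array([ray(s,270+a/5,120+b/5,80) for a,b in [(175,293),(362,165),(578,272),(398,408)]]).round(1))
print('pin head',ray(t,310+434/6,155+267/6,101), 'side',ray(s,270+417/5,120+209/5,101))
print('knob top',ray(t,310+233/6,155+254/6,120), 'side',ray(s,270+331/5,120+247/5,120))
print('tool top',ray(t,160+228/5,200+253/5,94),'side',ray(s,230+327/5,230+183/5,94))
print('tool foot side',ray(s,230+330/5,230+302/5,5), 'collar',ray(t,160+270/5,200+255/5,42))
print('mat',np.array([ray(t,160+a/5,200+b/5,4) for a,b in [(432,142),(632,131),(641,330),(440,342)]]).round(1))
```

```text
[[ 679.5   -8.3   80. ]
 [ 502.7   -1.5   80. ]
 [ 673.4 -184.5   80. ]
 [ 497.6 -179.4   80. ]]
[[ 676.7   -2.6   80. ]
 [ 665.8 -177.5   80. ]
 [ 495.7 -173.2   80. ]
 [ 508.    -3.7   80. ]]
pin head [ 596.79968771 -142.20178258  101.        ] side [ 595.15137477 -140.00216697  101.        ]
knob top [597.47284058 -55.72039964 120.        ] side [599.63145584 -57.74313722 120.        ]
tool top [460.76613871 291.41048929  94.        ] side [460.81642682 289.75831426  94.        ]
tool foot side [458.72391276 294.66763387   5.        ] collar [460.04295307 283.07599561  42.        ]
mat [[522.2 208.5   4. ]
 [530.5 101.    4. ]
 [424.   92.9   4. ]
 [415.7 199.7   4. ]]
```

```bash
python3 -m handwheel '{"translation":[[0.25,0.27,0],[0.25,0.27,0],[0.25,0.27,0],[0.25,0.27,0],[0.25,0.27,0],[0.25,0.27,0],[0.25,0.27,0],[0.25,0.27,0]],"twist":[0.091,0.091,0.091,0.091,0.091,0.091,0.091,0.091]}' 100; python3 -c "
from plant import *; o=get_obs(); print(o['tool_pos'],o['tcp_rot'],o['grip_width'],o['contact_force'])"
```

```text
time: 2.9
tool_pos: [523.6, -146.4, 249.3]
tcp_rot: [3.14, -0.004, 0.029]
contact_force: [0.0, 0.0, 0.1]
grip_width: 55.9
[ 523.64366746 -146.37359374  249.33302014] [ 3.13968237 -0.00405599  0.02910891] 55.861707610118174 [0.04017922 0.03201263 0.11591712]
```

```bash
python3 -m handwheel '{"translation":[[0.25,0.3,0],[0.25,0.3,0],[0,0,0],[0,0,-0.2],[0,0,-0.2],[0,0,-0.1],[0,0,0],[0,0,0]],"twist":[0,0,0,0,0,0,0,0]}' 100
python3 - <<'E'
from h import *
for n in ['top','side']:
    c=cap(n,n+'1.png')
    P=get_obs()['tool_pos']; print(P,pix(c,P))
a=cv2.imread('pics/side1.png')[100:240,270:400]; cv2.imwrite('pics/cropE.png',cv2.resize(a,None,fx=4,fy=4,interpolation=2))
a=cv2.imread('pics/top1.png')[140:260,290:430]; cv2.imwrite('pics/cropF.png',cv2.resize(a,None,fx=4,fy=4,interpolation=2))
E
```

```text
time: 3.9
tool_pos: [602.3, -52.0, 173.6]
tcp_rot: [3.138, -0.007, 0.035]
contact_force: [-0.1, -0.2, 0.2]
grip_width: 55.8
[602.30745261 -51.95232928 173.6869719 ] (np.float64(349.71122446396384), np.float64(192.0548382515228))
[602.33985256 -51.82257154 173.72132756] (np.float64(334.5263021990144), np.float64(155.6694459652338))
```

View pics/cropE.png

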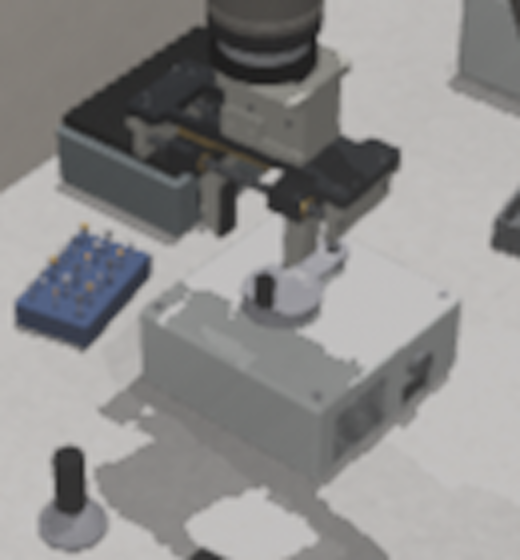

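The side view shows the open fingers astride the knob, at crop (262,290). I'll go down, then close.

```bash
python3 -m handwheel '{"translation":[[-0.024,-0.033,0],[0,0,-0.11],[0,0,-0.11],[0,0,-0.11],[0,0,0],[0,0,0],[0,0,0],[0,0,0]],"twist":[0,0,0,0,0,0,0,0]}' 100;  python3 -m handwheel '{"translation":[[0,0,0],[0,0,0],[0,0,0],[0,0,0],[0,0,0],[0,0,0],[0,0,0],[0,0,0]],"twist":[0,0,0,0,0,0,0,0]}' 255
```

```text
time: 5.0
tool_pos: [598.7, -57.5, 122.8]
tcp_rot: [3.137, -0.01, 0.035]
contact_force: [-0.6, -0.3, -0.0]
grip_width: 55.7
time: 6.0
tool_pos: [599.2, -57.5, 123.6]
tcp_rot: [3.137, -0.012, 0.035]
contact_force: [-0.7, -0.3, -1.0]
grip_width: 15.0
```

Run:
```python
import numpy as np
p=-0.026+0.12*np.arange(0,13); q=86*np.c_[-np.sin(p),np.cos(p)]
print((np.diff(q,axis=0)/150).round(3).tolist(), 0.12/np.pi*2, q[-1])
```

```text
[[-0.069, -0.002], [-0.068, -0.011], [-0.066, -0.019], [-0.063, -0.026], [-0.06, -0.034], [-0.055, -0.041], [-0.05, -0.047], [-0.044, -0.053], [-0.037, -0.058], [-0.03, -0.062], [-0.023, -0.065], [-0.015, -0.067]] 0.07639437268410976 [-84.9450053   13.42929911]
```

```bash
python3 -m handwheel '{"translation":[[-0.069,-0.002,0],[-0.068,-0.011,0],[-0.066,-0.019,0],[-0.063,-0.026,0],[-0.06,-0.034,0],[-0.055,-0.041,0],[-0.05,-0.047,0],[0,0,0]],"twist":[0.076,0.076,0.076,0.076,0.076,0.076,0.076,0]}' 255
```

```text
time: 7.0
tool_pos: [534.3, -87.8, 123.6]
tcp_rot: [3.131, -0.013, 0.896]
contact_force: [-0.6, -0.7, -0.8]
grip_width: 14.9
```

```bash
python3 -m handwheel '{"translation":[[-0.043,-0.047,0],[-0.037,-0.052,0],[-0.03,-0.056,0],[-0.023,-0.06,0],[-0.013,-0.06,0],[0,0,0],[0,0,0],[0,0,0]],"twist":[0.07,0.07,0.07,0.07,0.07,0,0,0]}' 255
python3 -m handwheel '{"translation":[[0,0,0],[0,0,0],[0,0,0],[0,0,0.1],[0,0,0.2],[0,0,0.3],[0,0,0.3],[0,0,0]],"twist":[0,0,0,0,0,0,0,0]}' 100
python3 - <<'E'
from h import *
for n in ['top','side']:
    c=cap(n,n+'2.png')
    for l in ['cap','cover_knob','cover_pin','unit']:
        for r in spot_point(n,l)[:2]: 
            P=w(c,r['position']); print(' sp',l,round(r['score'],2),P.round(),np.round(pix(c,P)))
    for r in search_frame(n,'cap')[:2]:
            P=w(c,r['position']); print(' sf',round(r['score'],2),P.round(),np.round(pix(c,P)))
a=cv2.imread('pics/side2.png')[100:240,270:400]; cv2.imwrite('pics/cropG.png',cv2.resize(a,None,fx=4,fy=4,interpolation=2))
E
```

```text
time: 8.0
tool_pos: [515.1, -128.9, 123.6]
tcp_rot: [3.127, -0.014, 1.441]
contact_force: [-0.5, -2.3, -1.5]
grip_width: 14.8
time: 9.0
tool_pos: [515.3, -127.5, 267.0]
tcp_rot: [3.123, -0.015, 1.439]
contact_force: [0.4, -0.1, -0.5]
grip_width: 56.1
 sp cap 0.64 [602. -81.  94.] [358. 197.]
 sp cover_knob 0.62 [ 519. -132.  111.] [379. 230.]
 sp cover_knob 0.36 [458. 292.  -3.] [214. 252.]
 sp cover_pin 0.68 [ 596. -144.   96.] [383. 200.]
 sp unit 0.63 [589. -92.  -2.] [357. 207.]
 sp unit 0.39 [457. 293.  -2.] [214. 252.]
 sf 0.54 [608. -78.  97.] [357. 195.]
 sp cap 0.48 [606. -76.  90.] [338. 173.]
 sp cover_knob 0.73 [ 517. -126.  108.] [372. 172.]
 sp cover_knob 0.51 [590. -95.   1.] [345. 194.]
 sp cover_pin 0.55 [ 600. -144.   95.] [353. 162.]
 sp unit 0.63 [594. -94.   2.] [344. 194.]
 sf 0.67 [606. -72.  92.] [337. 173.]
```

View pics/cropG.png

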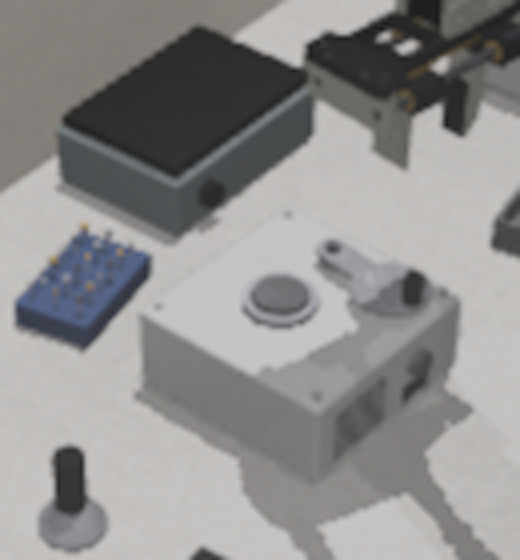

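Run:
```python
from h import *
a=cv2.imread('pics/top2.png')[155:255,310:410]; cv2.imwrite('pics/cropH.png',cv2.resize(a,None,fx=6,fy=6,interpolation=2))
a=cv2.imread('pics/side2.png')[150:200,310:400]; cv2.imwrite('pics/cropI.png',cv2.resize(a,None,fx=8,fy=8,interpolation=2))
```

```text
(no output)
```

View pics/cropH.png

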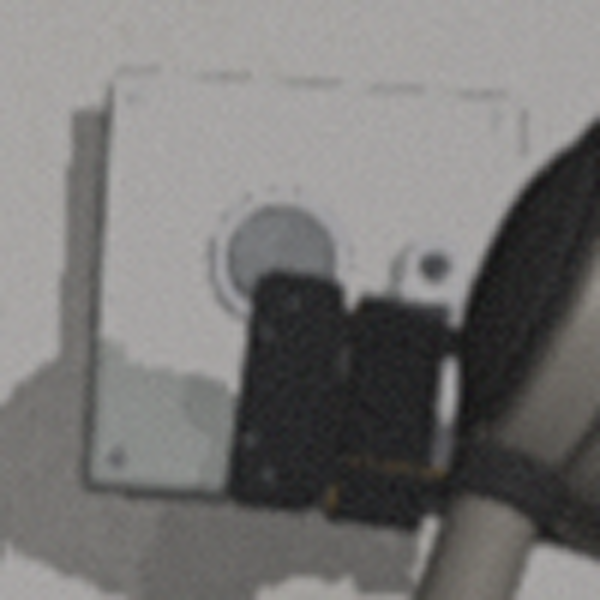

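View pics/cropI.png

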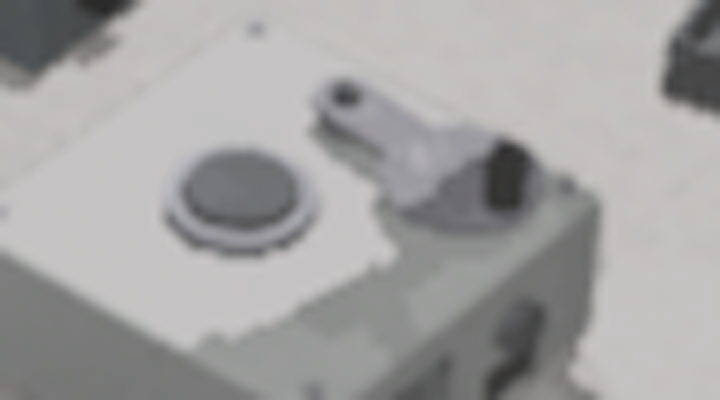

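Run:
```python
from h import *
t=capture('top'); s=capture('side')
print(ray(t,310+281/6,155+256/6,92), ray(s,310+241/8,150+186/8,92))
```

```text
[601.09140413 -78.99146264  92.        ] [599.77727905 -78.31445017  92.        ]
```

```bash
python3 -m handwheel '{"translation":[[-0.045,0.349,0],[-0.045,0.349,0],[-0.045,0.349,0],[-0.045,0.349,0],[-0.045,0.349,0],[-0.045,0.349,0],[-0.045,0.349,0],[-0.045,0.349,0]],"twist":[0.077,0.077,0.077,0.077,0.077,0.077,0.077,0.077]}' 100
```

```text
time: 10.7
tool_pos: [457.9, 300.6, 262.4]
tcp_rot: [3.129, -0.015, 2.43]
contact_force: [1.1, 0.2, -0.1]
grip_width: 55.9
```

```bash
python3 -m handwheel '{"translation":[[0.021,-0.063,0],[0,0,-0.2],[0,0,-0.2],[0,0,-0.2],[0,0,-0.15],[0,0,0],[0,0,0],[0,0,0]],"twist":[0,0,0,0,0,0,0,0]}' 100
python3 - <<'E'
from h import *
for n in ['top','side']:
    c=cap(n,n+'3.png'); print(pix(c,get_obs()['tool_pos']))
a=cv2.imread('pics/side3.png')[200:340,230:380]; cv2.imwrite('pics/cropJ.png',cv2.resize(a,None,fx=5,fy=5,interpolation=2)[:600])
E
```

```text
time: 11.7
tool_pos: [462.6, 289.7, 149.2]
tcp_rot: [3.126, -0.012, 2.43]
contact_force: [0.6, 0.9, -0.1]
grip_width: 56.1
(np.float64(200.23219228396562), np.float64(249.7202082459531))
(np.float64(294.02732013439083), np.float64(251.45823752290704))
```

View pics/cropJ.png

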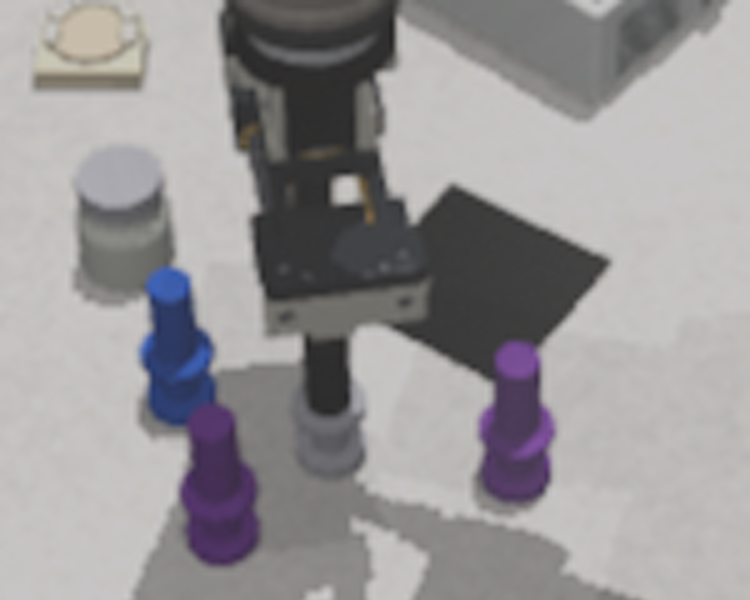

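The gripper hangs right over the black-handled tool, at crop (327,380). I'll lower it and grip.

```bash
python3 -m handwheel '{"translation":[[-0.008,0.008,-0.1],[0,0,-0.15],[0,0,-0.15],[0,0,-0.1],[0,0,-0.05],[0,0,0],[0,0,0],[0,0,0]],"twist":[0,0,0,0,0,0,0,0]}' 100; python3 -m handwheel '{"translation":[[0,0,0],[0,0,0],[0,0,0],[0,0,0],[0,0,0],[0,0,0],[0,0,0],[0,0,0]],"twist":[0,0,0,0,0,0,0,0]}' 255
```

```text
time: 12.8
tool_pos: [461.5, 292.0, 63.8]
tcp_rot: [3.122, -0.01, 2.431]
contact_force: [0.7, 0.6, -0.9]
grip_width: 55.5
time: 13.8
tool_pos: [462.0, 292.2, 64.9]
tcp_rot: [3.12, -0.009, 2.431]
contact_force: [0.6, 0.5, 0.1]
grip_width: 23.8
```

```bash
python3 -m handwheel '{"translation":[[0,0,0.2],[0,0,0.33],[0,0,0.33],[0.1,-0.27,0.03],[0.1,-0.27,0],[0.1,-0.27,0],[0.1,-0.27,0],[0,0,0]],"twist":[0,0,0,0,0,0,0,0]}' 255; python3 -c "
from plant import *; o=get_obs(); print(o['joint_positions'])"
```

```text
time: 14.8
tool_pos: [520.4, 125.0, 199.7]
tcp_rot: [3.126, -0.012, 2.433]
contact_force: [-0.6, 0.8, -2.0]
grip_width: 23.3
[ 0.08170932  0.40174748  1.57625318  0.02113878  1.16118718 -2.36009294]
```

```bash
python3 -m handwheel '{"translation":[[0.1,-0.271,0],[0.1,-0.271,0],[0.1,-0.271,0],[0.1,-0.271,0],[0.1,-0.27,0],[0,0,0],[0,0,0],[0,0,0]],"twist":[0,0,0,0,0,0,0,0]}' 255
python3 - <<'E'
from h import *
for n in ['top','side']:
    c=cap(n,n+'4.png'); P=get_obs()['tool_pos']; print(P,pix(c,P-[0,0,64.9]))
    for r in spot_point(n,'seating_tool')[:4]: 
            P=w(c,r['position']); print(' sp',round(r['score'],2),P.round(),np.round(pix(c,P)))
a=cv2.imread('pics/side4.png')[90:210,280:400]; cv2.imwrite('pics/cropK.png',cv2.resize(a,None,fx=5,fy=5,interpolation=2)[:600])
E
```

```text
time: 15.8
tool_pos: [594.0, -75.5, 196.3]
tcp_rot: [3.127, -0.022, 2.44]
contact_force: [-0.2, 0.7, -2.2]
grip_width: 23.5
[593.99338643 -75.38642546 196.33686576] (np.float64(357.393541249832), np.float64(198.30906266459917))
 sp 0.79 [374. 243.   3.] [231. 284.]
 sp 0.61 [547. 315.  -2.] [208. 219.]
 sp 0.48 [471. 369.   5.] [185. 246.]
[594.20813248 -75.839215   196.59072915] (np.float64(341.38375153935453), np.float64(164.10609913263642))
 sp 0.82 [546. 313.   0.] [267. 280.]
 sp 0.77 [471. 369.   0.] [273. 307.]
 sp 0.67 [378. 244.   0.] [332. 295.]
 sp 0.63 [597. -78. 129.] [341. 164.]
```

View pics/cropK.png

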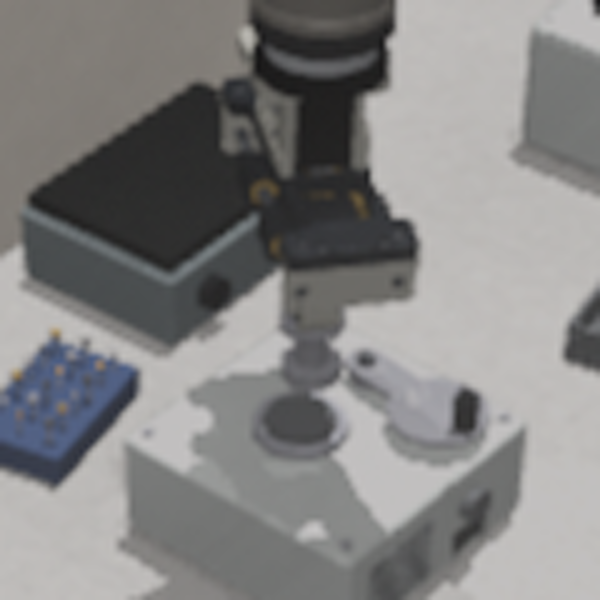

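```bash
python3 -m handwheel '{"translation":[[0.043,-0.019,0],[0,0,-0.07],[0,0,-0.07],[0,0,-0.05],[0,0,-0.02],[0,0,0],[0,0,0],[0,0,0]],"twist":[0,0,0,0,0,0,0,0]}' 255
python3 - <<'E'
from h import *
for n in ['top','side']:
    c=cap(n,n+'5.png'); P=get_obs()['tool_pos']; print(P,pix(c,P-[0,0,64.9]),get_obs()['contact_force'])
    for r in spot_point(n,'seating_tool')[:5]+spot_point(n,'cap')[:2]: 
            P=w(c,r['position']); print(' sp',round(r['score'],2),P.round(),np.round(pix(c,P)))
a=cv2.imread('pics/side5.png')[130:205,300:380]; cv2.imwrite('pics/cropL.png',cv2.resize(a,None,fx=8,fy=8,interpolation=2)[:600])
a=cv2.imread('pics/top5.png')[155:230,310:400]; cv2.imwrite('pics/cropM.png',cv2.resize(a,None,fx=8,fy=8,interpolation=2)[:600])
E
```

```text
time: 17.0
tool_pos: [600.9, -78.6, 162.6]
tcp_rot: [3.127, -0.022, 2.44]
contact_force: [-0.6, -0.8, -1.9]
grip_width: 23.4
[600.9575403  -78.63775766 162.63129681] (np.float64(356.9824436613874), np.float64(197.40498399953782)) [-0.13178219  0.08236335 -2.65504723]
 sp 0.75 [471. 156.  -1.] [266. 248.]
 sp 0.7 [547. 316.   0.] [207. 219.]
 sp 0.66 [467. 366.   6.] [186. 248.]
[600.84652742 -78.61031461 162.50142086] (np.float64(339.94367851757505), np.float64(171.63769569645666)) [ 0.53438265 -0.38950006 -1.72661716]
 sp 0.81 [467. 367.   0.] [275. 308.]
 sp 0.68 [374. 240.  -3.] [334. 295.]
 sp 0.67 [602. -82.  95.] [340. 172.]
 sp 0.66 [545. 313.   3.] [267. 279.]
 sp 0.45 [603. -74.  90.] [338. 174.]
```

View pics/cropL.png

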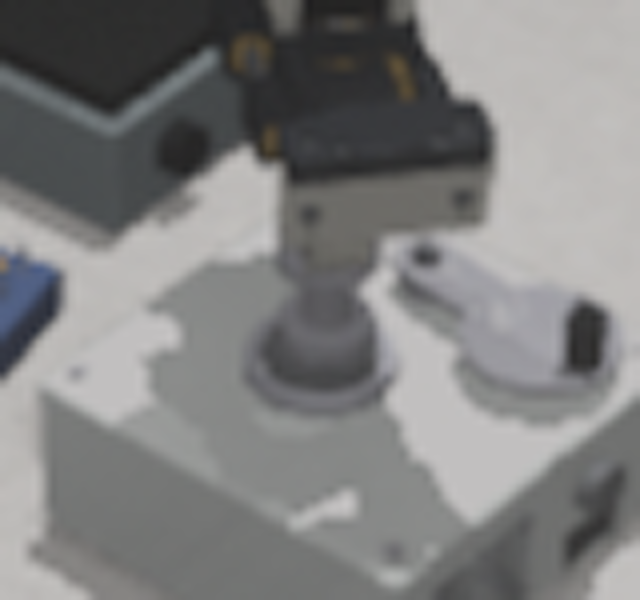

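View pics/cropM.png

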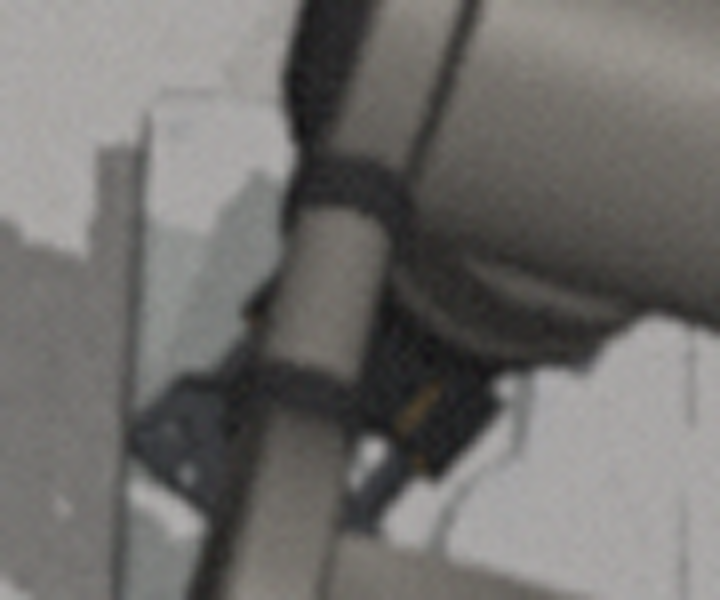

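Side view: foot centre at about (340.0,171.6), cap centre at (339.6,172.7). The foot is roughly 1 mm off, well within tolerance. I'll nudge it and press.

```bash
python3 -m handwheel '{"translation":[[0.005,0.004,0],[0,0,-0.015],[0,0,-0.015],[0,0,-0.01],[0,0,-0.01],[0,0,-0.01],[0,0,0],[0,0,0]],"twist":[0,0,0,0,0,0,0,0]}' 255
```

```text
time: 18.3
tool_pos: [601.7, -77.9, 157.2]
tcp_rot: [3.126, -0.019, 2.44]
contact_force: [-1.6, 0.3, 1.3]
grip_width: 23.7
```

```bash
python3 -m handwheel '{"translation":[[0,0,-0.015],[0,0,-0.015],[0,0,-0.015],[0,0,-0.015],[0,0,-0.015],[0,0,-0.01],[0,0,0],[0,0,0]],"twist":[0,0,0,0,0,0,0,0]}' 255
```

```text
time: 19.3
tool_pos: [602.3, -77.7, 150.0]
tcp_rot: [3.124, -0.015, 2.441]
contact_force: [-1.1, 0.8, 1.6]
grip_width: 23.2
```

```bash
python3 -m handwheel '{"translation":[[-0.005,-0.003,-0.01],[0,0,-0.015],[0,0,-0.015],[0,0,-0.015],[0,0,0],[0,0,0],[0,0,0],[0,0,0]],"twist":[0,0,0,0,0,0,0,0]}' 255
```

```text
time: 20.3
tool_pos: [602.7, -77.5, 149.9]
tcp_rot: [3.121, -0.01, 2.442]
contact_force: [-1.4, 0.7, 4.5]
grip_width: 23.7
```

```bash
python3 -m handwheel '{"translation":[[0,0,0.05],[0,0,0.15],[0,0,0.15],[-0.173,0.307,0],[-0.173,0.307,0],[-0.173,0.307,0],[-0.173,0.307,0],[0,0,0]],"twist":[0,0,0,0,0,0,0,0]}' 255
python3 - <<'E'
from h import *
for n in ['top','side']:
    c=cap(n,n+'6.png'); 
a=cv2.imread('pics/side6.png')[130:205,300:380]; cv2.imwrite('pics/cropN.png',cv2.resize(a,None,fx=8,fy=8,interpolation=2)[:600])
a=cv2.imread('pics/top6.png')[155:255,310:410]; cv2.imwrite('pics/cropO.png',cv2.resize(a,None,fx=6,fy=6,interpolation=2)[:600])
E
```

```text
time: 21.3
tool_pos: [495.8, 110.6, 201.5]
tcp_rot: [3.12, -0.012, 2.439]
contact_force: [-0.1, -1.2, -2.2]
grip_width: 23.1
```

View pics/cropN.png

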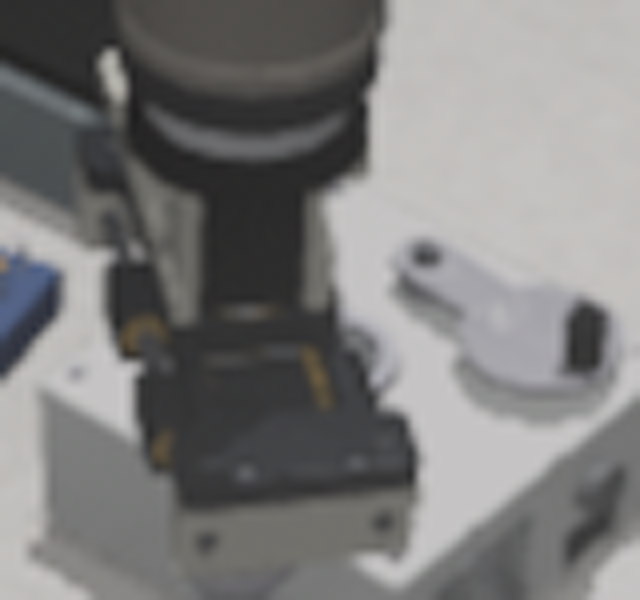

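View pics/cropO.png

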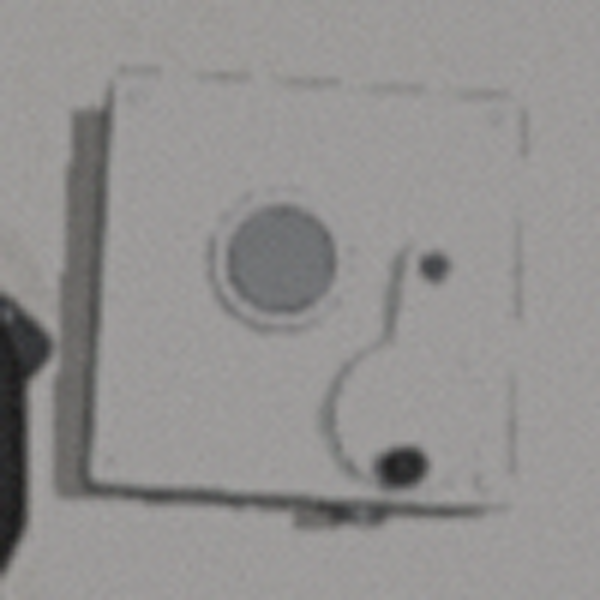

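View pics/side6.png

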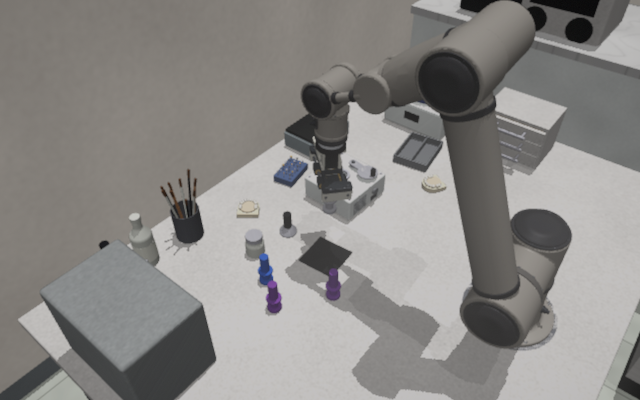

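```bash
python3 -m handwheel '{"translation":[[-0.076,0.14,0],[-0.076,0.14,0],[0,0,-0.2],[0,0,-0.25],[0,0,-0.2],[0,0,-0.1],[0,0,0],[0,0,0]],"twist":[0,0,0,0,0,0,0,0]}' 255
python3 - <<'E'
from h import *
c=cap('side','side7.png'); P=get_obs()['tool_pos']; print(P,pix(c,P-[0,0,64.9]))
a=cv2.imread('pics/side7.png')[130:205,300:380]; cv2.imwrite('pics/cropP.png',cv2.resize(a,None,fx=8,fy=8,interpolation=2)[:600])
a=cv2.imread('pics/side7.png')[190:290,270:380]; cv2.imwrite('pics/cropQ.png',cv2.resize(a,None,fx=6,fy=6,interpolation=2)[:600])
E
```

```text
time: 22.4
tool_pos: [484.0, 141.9, 86.2]
tcp_rot: [3.116, -0.004, 2.423]
contact_force: [-0.4, -0.7, -1.6]
grip_width: 23.4
[483.92387113 141.95493247  86.27249751] (np.float64(324.80039848859667), np.float64(248.10387179134625))
```

View pics/cropP.png

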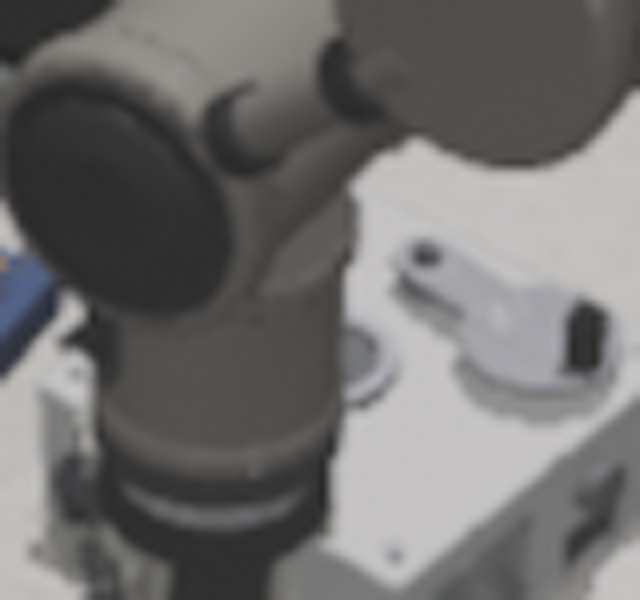

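View pics/cropQ.png

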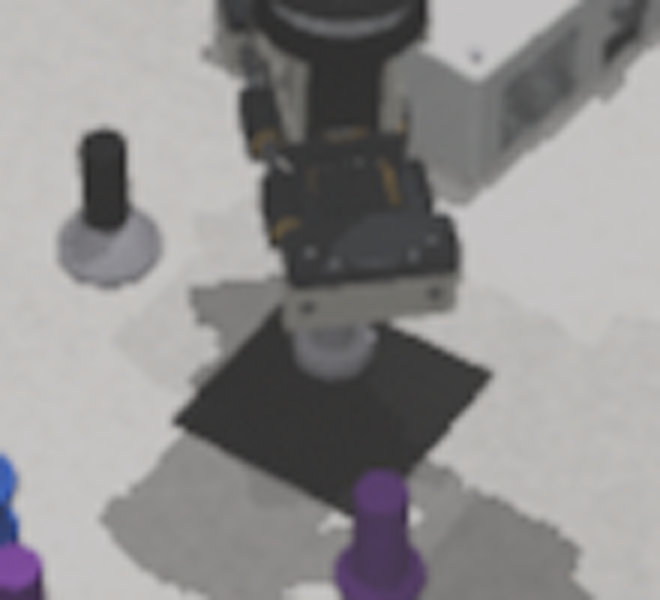

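```bash
python3 -m handwheel '{"translation":[[-0.073,0.073,0],[0,0,0],[0,0,-0.04],[0,0,-0.03],[0,0,-0.02],[0,0,-0.01],[0,0,0],[0,0,0]],"twist":[0,0,0,0,0,0,0,0]}' 255
```

```text
time: 23.45
tool_pos: [473.1, 153.9, 71.8]
tcp_rot: [3.114, -0.001, 2.423]
contact_force: [0.6, -0.2, -1.8]
grip_width: 23.6
```

```bash
python3 -m handwheel '{"translation":[[0,0,-0.008],[0,0,-0.008],[0,0,-0.008],[0,0,0],[0,0,0],[0,0,0],[0,0,0],[0,0,0]],"twist":[0,0,0,0,0,0,0,0]}' 255
```

```text
time: 24.45
tool_pos: [473.5, 154.0, 68.7]
tcp_rot: [3.112, -0.001, 2.423]
contact_force: [-1.1, -0.9, -1.0]
grip_width: 23.4
```

```bash
python3 -m handwheel '{"translation":[[0,0,-0.01],[0,0,-0.01],[0,0,0],[0,0,0],[0,0,0],[0,0,0],[0,0,0],[0,0,0]],"twist":[0,0,0,0,0,0,0,0]}' 255
```

```text
time: 25.45
tool_pos: [473.8, 154.2, 68.7]
tcp_rot: [3.111, 0.0, 2.423]
contact_force: [-1.0, 0.6, 0.7]
grip_width: 23.5
```

The foot rests on the mat: z has stopped at 68.7 and the force is rising. I'll release and lift straight up.

```bash
python3 -m handwheel '{"translation":[[0,0,0],[0,0,0],[0,0,0],[0,0,0],[0,0,0],[0,0,0],[0,0,0],[0,0,0]],"twist":[0,0,0,0,0,0,0,0]}' 100; python3 -m handwheel '{"translation":[[0,0,0.05],[0,0,0.15],[0,0,0.3],[0,0,0.3],[0,0,0.2],[-0.2,-0.2,0],[-0.2,-0.3,0],[0,-0.3,0]],"twist":[0,0,0,0,0,0,0,0]}' 100
python3 -m handwheel '{"translation":[[0,-0.3,0],[0,-0.3,0],[0,-0.3,0],[0,-0.3,0],[0,-0.3,0],[0,0,0],[0,0,0],[0,0,0]],"twist":[0,0,0,0,0,0,0,0]}' 100
python3 - <<'E'
from h import *
for n in ['side','top']:
    c=cap(n,n+'8.png')
    for l in ['seating_tool','cap','cover_knob','mat','tamper','jar','model_a']:
        for r in spot_point(n,l)[:4]:
            P=w(c,r['position']); print(n,l,round(r['score'],2),P.round(),np.round(pix(c,P)))
a=cv2.imread('pics/side8.png')[140:300,240:390]; cv2.imwrite('pics/cropR.png',cv2.resize(a,None,fx=3.7,fy=3.7,interpolation=2))
a=cv2.imread('pics/side8.png')[150:200,310:400]; cv2.imwrite('pics/cropS.png',cv2.resize(a,None,fx=8,fy=8,interpolation=2))
a=cv2.imread('pics/top8.png')[150:300,160:410]; cv2.imwrite('pics/cropT.png',cv2.resize(a,None,fx=3.2,fy=3.2,interpolation=2))
E
```

```text
time: 26.45
tool_pos: [474.2, 154.2, 68.7]
tcp_rot: [3.11, 0.001, 2.423]
contact_force: [-0.1, -0.1, 0.6]
grip_width: 56.1
time: 27.45
tool_pos: [412.0, 33.6, 227.4]
tcp_rot: [3.107, 0.005, 2.429]
contact_force: [1.0, -0.1, -0.1]
grip_width: 56.0
time: 28.45
tool_pos: [410.1, -199.6, 232.0]
tcp_rot: [3.105, 0.011, 2.426]
contact_force: [-0.8, -0.3, 0.1]
grip_width: 55.6
side seating_tool 0.72 [548. 311.   1.] [267. 279.]
side seating_tool 0.69 [778. 154.   3.] [247. 210.]
side seating_tool 0.64 [373. 244.  -2.] [334. 296.]
side seating_tool 0.58 [471. 369.   1.] [274. 307.]
side cover_knob 0.77 [ 519. -127.  108.] [371. 172.]
side cover_knob 0.64 [478. 151.   3.] [325. 255.]
side mat 0.74 [475. 158.   1.] [324. 258.]
side mat 0.71 [780. 151.   6.] [248. 209.]
side mat 0.25 [477. 151.   2.] [325. 256.]
side tamper 0.55 [620. 141.   1.] [289. 231.]
side jar 0.56 [640. 265.   0.] [254. 253.]
side model_a 0.89 [779. 150.   8.] [248. 208.]
side model_a 0.74 [ 398. -304.    2.] [431. 185.]
top seating_tool 0.79 [380. 244.   2.] [231. 282.]
top seating_tool 0.55 [547. 313.  -2.] [208. 219.]
top seating_tool 0.5 [473. 155.   1.] [266. 247.]
top seating_tool 0.49 [468. 369.   3.] [185. 247.]
top cap 0.73 [469. 154.   3.] [266. 249.]
top cap 0.61 [602. -81.  86.] [357. 197.]
top cover_knob 0.84 [ 519. -131.  113.] [379. 230.]
top mat 0.65 [475. 155.   1.] [266. 246.]
top mat 0.62 [ 517. -130.  116.] [379. 231.]
top tamper 0.7 [626. 141.   2.] [273. 191.]
top model_a 0.91 [780. 148.  -0.] [272. 137.]
```

View pics/cropR.png

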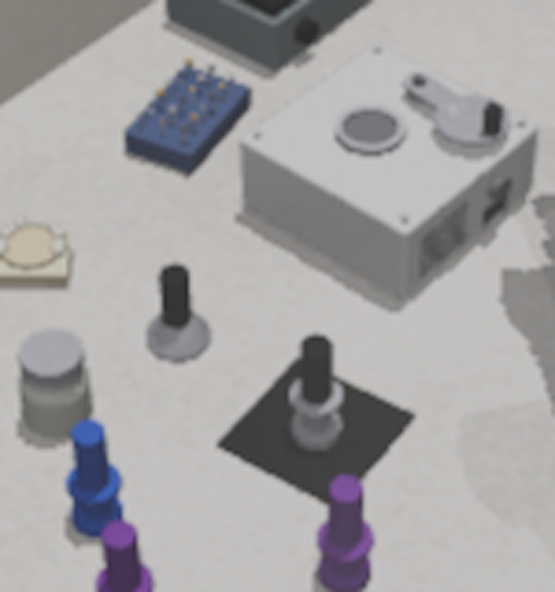

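View pics/cropS.png

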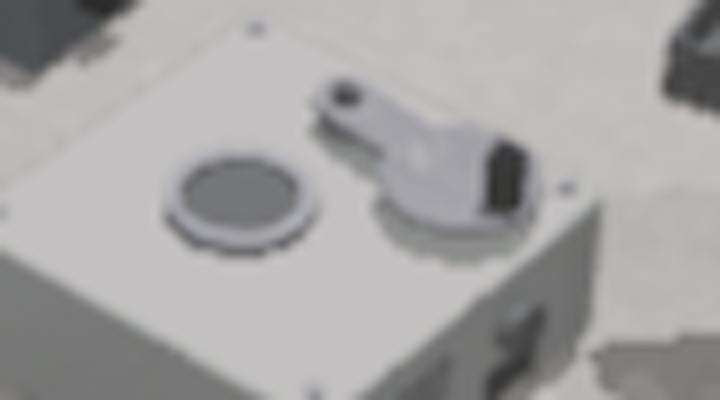

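View pics/cropT.png

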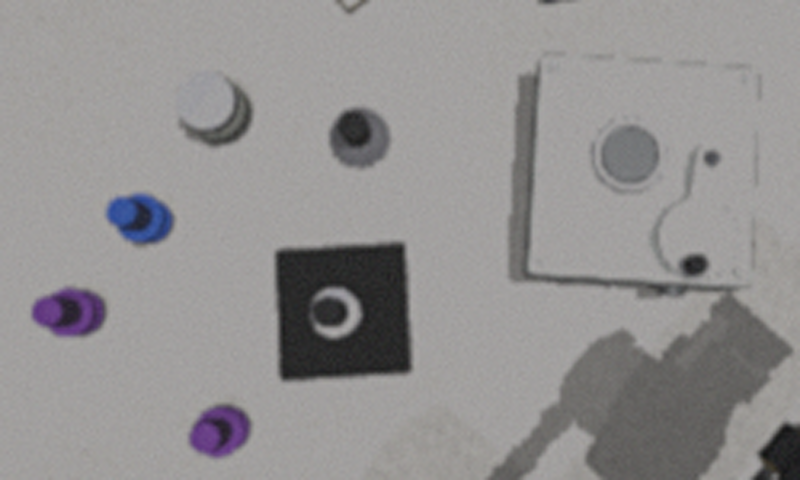

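The cap now sits below the rim: side crop (241,194), recessed with the ring intact. The cover is open and the tool stands upright near the middle of the mat at top (266,247). The tamper, jar and models haven't moved.

```bash
python3 -c "
from plant import *
print(close_job())"
```

```text
the job is handed in; nothing more can be done
None
```

I handed the job in after about 29 s of the 72 s. The interface gives no verdict, so what follows is from my own checks.

**What I did:** I pinched the cover knob and swung the cover along its arc. I then took the black-handled seating tool with the steel collar and pressed the cap home with it alone. Last, I stood the tool on the mat and backed the arm away.

**What the last checks showed:**
- **Cover:** it is open at about 1.4 rad. Both cameras put its knob near (518, -129) mm.
- **Cap:** it is home. By arm position the tool's foot stopped at about 85 mm against a hard stop, and the final pictures show the cap below the rim.
- **Centring:** before pressing, the foot was about 1 mm from the cap's middle. During the press the arm drifted to about 2 mm, inside the 6 mm limit.
- **Tool:** it stands upright on the mat, a few mm at most from its centre, and the gripper is well away from it.
- **Bystanders:** the tamper and both models were found where they started, within measuring error. The jar was too, by the side camera.

**What failed or disagreed:**
- **Missed or wrong finds:** in the last pictures the networks missed the jar and the right-hand model from the top camera, and the cap from the side. The side camera gave no find of the seating tool on the mat; it found only the look-alikes and mistook a model for one. I confirmed the tool, the cap and the jar by eye in the pictures. For that model I have only the side camera's find.
- **Contact forces:** readings during the press were small because I only read them at the end of each call. I never saw the 12 N peak directly; the last reading, against the stop, was about 4.5 N, or 6 to 7 N allowing for the tool's weight.

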